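Seat a sample capsule with the collared gauge rod and show the rod's tip to the reader

ROBOT

A 6-joint arm with a two-finger parallel gripper is mounted at the origin on a cart in front of the work surface, level with it; the furniture and walls round the work are solid. World frame = base frame: x ahead of the robot, y to its left, z up, the work surface at z = 0. Lengths are in m, angles in degrees, forces in N, time in s.
With the tool pointing down it reaches from about 0.35 to 0.875 m from the base axis. Payload 4.2 kg.
Tool frame: the origin (TCP) lies midway between the tips of the shut fingers; the grasp point (between the pads) lies 19 mm behind it; z points along the fingers, y is the line along which they close (so a half turn about z gives the same grasp; the last joint's range is limited). The gripper opens to 87 mm and grips with 3 to 60 N. Pads are 19 mm wide; open, the fingers measure 117 mm over their backs; the gripper's body (75 mm by 190 mm) begins 51 mm behind the grasp point.
Start: joints at [91.307, 22.042, 0.453, 0, -68.411, -14.817], TCP at [0.146, 0.608, 0.19] pointing down, gripper open.
Joint ranges: [-179.83, 179.83], [-69.29, 118.12], [-61.27, 80.66], [-181.25, 117.63], [-171.15, -9.14], [-177.46, 177.46]. Speed limits (degrees/s): [159.86, 159.86, 180, 180, 180, 180].

INTERFACE

Orientations are given as a 3x3 rotation matrix whose columns are the frame's x, y, z axes.
In Python, from station import r, vision, monitor, finish_job gives the robot as it stands (r), with the cameras (vision), the readings (monitor) and the job as plain functions.
- The arm moves only by the shell command python3 steer.py 'ROWS'. ROWS is a JSON list of rows, 1 to 8 of them, each of 7 numbers: the opening from 0.0 (shut) to 1.0 (fully open), then dx, dy, dz in m, then a rotation vector rx, ry, rz in degrees; each row is the pose to reach, as a shift and turn from the pose commanded when the command began, along the tool's axes at that moment; what a row does not reach only later rows make up. A row lasts 1/10 s, in which the tool goes at most 0.05 m and 8.59 degrees, less where a joint would pass 70% of its speed; a pose out of reach is approached as far as the arm can. The fingers move at their own pace and stop on an object; the grip force is fixed at half the most. Time passes only in rows, so rows that do not move let the fingers close. It prints the time, the measured TCP pose, the force, the opening and the grip force at its end.
- monitor.sense(): the state, without advancing time (a new reading comes with each control period).
- vision.capture(name): name is "scene" or "top"; returns a dict with "pixels" (400x640x3 uint8, red, green, blue), "z_map" (400x640 float32, m along the optical axis (not along the pixel's ray), 0 where there is no reading), "K" (3x3 intrinsics, pixels), "world_from_camera" (4x4, takes a point from camera to world coordinates). Camera axes: x right, y up, looking along -z (the intrinsics and any distortion apply to the point x, -y, -z); pixel columns grow to the right and rows downward; lengths in m; the calibration is good to about 2 mm. A picture is of the moment at which its call begins.
- finish_job(): hands the job in; it is judged then, once.
The state is a dict: "time_s": time; "joints": joint angles; "joint_velocities": joint speeds; "effort": joint torques, N m; "tcp_pos": TCP position; "ee_rot": TCP orientation; "wrist_force": force on the tool from outside, world axes, zero at the start; "moment": the same for the moment, N m; "gripper_width": opening from 0.0 (shut) to 1.0 (fully open); "gripper_force": force on a finger pad.
Only numpy, scipy, OpenCV 4.12 (cv2) and the standard library are available. Lean on these libraries where they do the work, as an engineer would, in place of code of your own. Each camera call takes 0.05 s, during which the arm holds its last target. There are 200 camera calls.

TASK

Pluck the orange capsule out of the pocket tray and lay it lengthwise in the open V trough of the guide. Then take the gauge rod by its red handle, push the capsule into the clear tube with the rod's tip until the rod's collar stops against the guide's stop plate, and draw the rod fully out again, leaving the capsule in the tube. Finish while still holding the rod still and level, clear of everything, with its tip over the middle of the code reader and about 10 cm above the reader's top; leave the other two capsules and the jar alone.

Things in the scene. Friction and masses are not known exactly. Their poses are not given: they have to be found in the camera images.
- tray: grey pocket tray, 44 x 140 x 18 mm, fixed; origin at the centre of its underside, y along its length. Three pockets in its top, 22 x 31 mm, 4 mm deep, at y = -42, 0 and +42 mm, each with one capsule lying along y; the colours change places.
- capsule_orange: orange rigid capsule with two steel bands, a cylinder of 18 mm diameter and 26 mm length, about 30 g; origin at its centre, y along its axis. In the tray its axis lies 5 mm above the tray's top surface: grip it across its diameter with the fingertips.
- capsule_blue: blue capsule of the same size, origin at its centre; leave it in its pocket
- capsule_white: white capsule of the same size, origin at its centre; leave it in its pocket
- guide: fixed guide on an aluminium base 64 x 164 mm; origin at the centre of its underside. Its axis runs along its y at x = 0, z = 70 mm. From +y to -y: dark stop plate, then open steel V trough (y = 65 to 10 mm, wall tops at z = 63.5 mm, 21 mm wide), then clear tube (y = 10 to -80 mm, bore 22, outside 34 mm, open ends). With the collar stopped the capsule's centre is at about y = -48 mm.
- guide_stop (a point): on the guide's axis in the outer face (guide y = 70 mm) of the stop plate, where the collar stops; y points out of the guide: the rod goes in towards -y. The plate is 5 mm thick and 36 mm wide, with a gap 22 mm wide and open at the top for the rod (gap floor 15 mm below, ears 12 mm above the axis).
- guide_trough (a point): where the capsule's centre comes to lie in the trough (guide x = 0, y = 36 mm, z = 68.5 mm), its axis along y
- rod_rest: black fixed rest, 44 x 184 mm, that carries the gauge rod level with the rod's axis 50 mm above the bench; origin on its underside, straight below the front of the rod's collar (3 mm from the middle of its length). Its two notched posts stand at y = -75 and y = 79 mm, each 10 mm thick and up to 58 mm high; between them the handle is free.
- gauge_rod: gauge rod, about 90 g, lying on its rest; origin on its axis in the front face of the brass collar; tip towards -y. Steel rod 10 mm thick from collar to tip (105 mm); collar 32 mm diameter, 6 mm thick (y = 0 to 6 mm); red handle 16 x 16 mm from y = 6 to 86 mm: grip it across x near y = 40 mm. Mass centre near y = 20 mm.
- rod_tip (a point): centre of the rod's flat tip with a brass band, 105 mm in front of the collar
- rod_collar (a point): centre of the collar's front face (same as the rod's origin)
- reader: grey flat code reader, a box about 92 x 64 x 31 mm, fixed; origin at the centre of its underside. Farther to -y, at about x = 0.44, y = -0.44 m, stands a tall fixed hand press: keep the arm clear of it.
- reader_top (a point): centre of the reader's top face, 31 mm above the bench
- jar: loose round brown glass jar with a white lid, 50 mm diameter, 42 mm high, standing beyond the tray; origin at the centre of its underside; leave it alone

How it is judged (in metres and radians):
On the way, in this order (a step that is already met when the one before it is completed fails the run):
1. the orange capsule lies lengthwise in the V trough, let go by the fingers (y of capsule_orange in the frame of guide between 0.008 and 0.066 m and x of capsule_orange in the frame of guide between -0.004 and 0.004 m and z of capsule_orange in the frame of guide between 0.064 and 0.073 m and angle between the y axis of capsule_orange and the y axis of guide, either way round below 0.2 rad and contact force between capsule_orange and the fingers below 0.1 N), for 0.2 s.
2. the rod is in the guide with its collar stopped against the stop plate (gap under 2.5 mm) and the capsule pushed into the tube (y of rod_collar in the frame of guide_stop between -0.003 and 0.0025 m and distance between rod_collar and guide_stop below 0.009 m and angle between the y axis of gauge_rod and the y axis of guide, either way round below 0.1 rad and contact force between gauge_rod and the fingers above 1 N and y of capsule_orange in the frame of guide between -0.054 and -0.042 m and x of capsule_orange in the frame of guide between -0.005 and 0.005 m and z of capsule_orange in the frame of guide between 0.063 and 0.076 m), for 0.1 s.
3. the rod is drawn fully out of the guide, held, and the capsule stays in the tube ((y of rod_tip in the frame of guide_stop above 0.002 m or z of rod_tip in the frame of guide_stop above 0.035 m) and contact force between gauge_rod and the fingers above 1 N and y of capsule_orange in the frame of guide between -0.054 and -0.042 m and x of capsule_orange in the frame of guide between -0.005 and 0.005 m and z of capsule_orange in the frame of guide between 0.063 and 0.076 m), for 0.1 s.
At the end, for the whole second after the job is handed in: Rod held still, level within 0.15 rad, off guide, rest and reader, tip within 25 mm horizontally of the reader's middle and 60 to 140 mm above its top; orange capsule at rest in the tube, centre at guide y = -42 to -54 mm; other capsules within 12 mm, jar within 20 mm of their start (horizontal distance between rod_tip and reader_top below 0.025 m and z of rod_tip in the frame of reader_top between 0.06 and 0.14 m and angle between gauge_rod's own y axis and vertical between 1.4208 and 1.7208 rad and contact force between gauge_rod and the fingers above 1 N and linear speed of gauge_rod below 0.03 m/s and contact force between gauge_rod and guide below 0.1 N and contact force between gauge_rod and rod_rest below 0.1 N and contact force between gauge_rod and reader below 0.1 N and linear speed of capsule_orange below 0.02 m/s and contact force between capsule_orange and the fingers below 0.1 N and y of capsule_orange in the frame of guide between -0.054 and -0.042 m and x of capsule_orange in the frame of guide between -0.005 and 0.005 m and z of capsule_orange in the frame of guide between 0.063 and 0.076 m and distance of each of capsule_blue, capsule_white from where it was at the start of the episode below 0.012 m and distance of jar from where it was at the start of the episode below 0.02 m and angle between jar's own z axis and vertical below 0.2 rad); the arm keeps its last pose, push and grip.
It fails at once if a blue or white capsule is moved out of its place (12 mm) (distance of any of capsule_blue, capsule_white from where it was at the start of the episode above 0.012 m).
It fails at once if the jar is moved 20 mm or tipped over (distance of jar from where it was at the start of the episode above 0.02 m or angle between jar's own z axis and vertical above 0.4 rad).
It also fails if it takes over 64 s, if anything falls off the work surface, if the arm or the gripper's body presses on something with over 40 N, if the wrist force passes 120 N, or if a joint passes its speed limit or range.

## Working session

There is one attempt and no reset: what is moved stays moved. The work goes in short steps, Python scripts to look and compute and a shell command to move; the robot and the scene stay as the last step left them, time stands still between calls to the robot, and variables do not carry over. Pictures are saved under pics/ and viewed, at most 13 in all, crops included, and the job is handed in when it is done.

```bash
ls; mkdir -p pics; python3 - <<'E'
from station import r, vision, monitor, finish_job
import cv2,numpy as np
for n in("scene","top"):
    c=vision.capture(n); np.savez(f"pics/{n}0.npz",**c); cv2.imwrite(f"pics/{n}0.png",c["pixels"][:,:,::-1]); print(n,c["K"].tolist(),np.round(c["world_from_camera"],3).tolist(),c.keys())
s=monitor.sense(); print(s["tcp_pos"],s["ee_rot"],s["time_s"])
E
```

```text
pics
station.py
steer.py
scene [[384.2686929292043, 0.0, 317.3722650707678], [0.0, 384.2686929292043, 199.76464754686214], [0.0, 0.0, 1.0]] [[-0.897, 0.317, -0.308, 0.286], [-0.442, -0.643, 0.625, 0.508], [-0.0, 0.697, 0.717, 0.693], [0.0, 0.0, 0.0, 1.0]] dict_keys(['pixels', 'z_map', 'K', 'world_from_camera'])
top [[397.110787940351, 0.0, 316.0083023175917], [0.0, 397.110787940351, 197.42837659174108], [0.0, 0.0, 1.0]] [[-0.014, 0.999, -0.034, 0.526], [-1.0, -0.014, 0.012, 0.004], [0.012, 0.034, 0.999, 1.037], [0.0, 0.0, 0.0, 1.0]] dict_keys(['pixels', 'z_map', 'K', 'world_from_camera'])
[0.14586023 0.60711403 0.18887042] [[ 9.72286159e-01 -2.33793701e-01 -3.61639488e-04]
 [-2.33793956e-01 -9.72284189e-01 -1.95999482e-03]
 [ 1.06618085e-04  1.99022496e-03 -9.99998014e-01]] 0.1
```

View pics/top0.png

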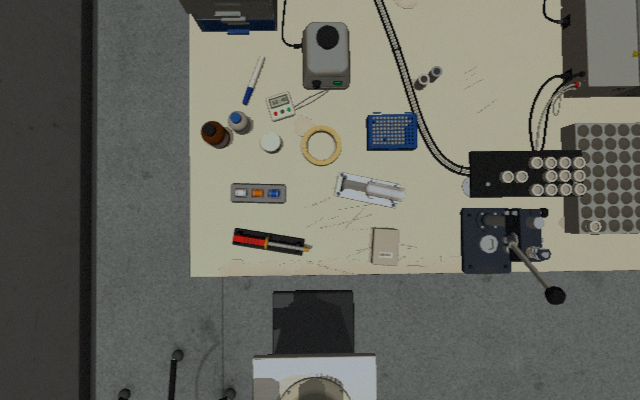

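View pics/scene0.png

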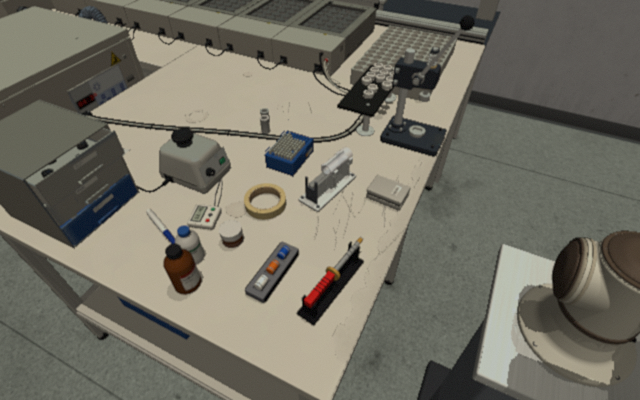

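The top view shows the tray at (258,193) with the orange capsule in the middle, the guide from (337,182) with its stop plate at the left to (403,198), the rod from (233,238) to (311,249) with its tip at the right, and the reader at (385,247). The scene view shows the same layout: orange (273,266), guide (328,180), rod tip (361,240), reader (388,190).

```bash
cat > h.py <<'E'
import numpy as np,cv2
def cloud(c):
    K,T,z=c["K"],c["world_from_camera"],c["z_map"].astype(float)
    v,u=np.mgrid[0:z.shape[0],0:z.shape[1]]
    P=np.stack([(u-K[0,2])/K[0,0]*z,-(v-K[1,2])/K[1,1]*z,-z],-1)
    W=P@T[:3,:3].T+T[:3,3]; W[z<=0]=np.nan
    return W
def hsv(c): return cv2.cvtColor(c["pixels"],cv2.COLOR_RGB2HSV)
E
python3 - <<'E'
from h import *
for n in("scene","top"):
    c=dict(np.load(f"pics/{n}0.npz")); W=cloud(c); H=hsv(c).astype(int)
    x,y,z=W[...,0],W[...,1],W[...,2]
    def box(a,b,cc,d): return (x>a)&(x<b)&(y>cc)&(y<d)
    print(n,"bench z",np.nanmedian(z[box(.45,.5,-.1,.1)]))
    o=box(.4,.65,.05,.3)&(H[...,1]>150)&(z>.012)
    for nm,lo,hi in(("orange",8,20),("blue",100,125),("red",0,5)):
        m=o&(H[...,0]>=lo)&(H[...,0]<=hi)
        p=W[m]; print(nm,m.sum(),np.round(np.median(p,0),4),np.round(p.max(0),4),np.round(p.min(0),4))
    for nm,b,zl,zh in(("tray",(.49,.57,.05,.24),.012,.03),("rod",(.36,.46,.0,.24),.044,.075),("rest",(.36,.46,.0,.24),.006,.075),("guide base",(.46,.62,-.25,-.02),.004,.02),("guide hi",(.46,.62,-.25,-.02),.055,.1),("reader",(.34,.46,-.25,-.12),.02,.045)):
        m=box(*b)&(z>zl)&(z<zh); p=W[m]
        if len(p)<9: print(nm,len(p)); continue
        R=cv2.minAreaRect(p[:,:2].astype(np.float32)*1000)
        print(nm,len(p),np.round(R[0],1),np.round(R[1],1),round(R[2],1),"z",np.round(np.percentile(p[:,2],[10,50,90,98]),4))
c=dict(np.load("pics/top0.npz"));s=dict(np.load("pics/scene0.npz"))
a=cv2.resize(c["pixels"][160:270,220:420],(800,440),interpolation=cv2.INTER_CUBIC)
cv2.imwrite("pics/topcrop.png",a[:,:,::-1])
a=cv2.resize(s["pixels"][130:330,230:430],(600,600),interpolation=cv2.INTER_CUBIC)
cv2.imwrite("pics/scenecrop.png",a[:,:,::-1])
E
```

```text
scene bench z 0.000763592173013028
orange 152 [0.5638 0.1337 0.0333] [0.5793 0.1951 0.0677] [0.4316 0.1138 0.0171]
blue 61 [0.568  0.1021 0.0297] [0.5761 0.1967 0.0473] [0.4461 0.0918 0.0121]
red 394 [0.4533 0.164  0.0579] [0.5485 0.1972 0.0615] [0.4405 0.1181 0.0134]
tray 710 [557.8 139.6] [141.7  24. ] 89.4 z [0.0148 0.0184 0.0259 0.0295]
rod 694 [443.2 101.8] [193.1  28.1] 79.9 z [0.0499 0.0564 0.0601 0.0657]
rest 1740 [445.2 105.9] [201.9  44.9] 79.6 z [0.0076 0.011  0.0586 0.0616]
guide base 765 [ 537.5 -131.6] [212.7 146.6] 81.5 z [0.0075 0.0112 0.0149 0.0191]
guide hi 710 [ 575.9 -148.3] [151.4  46.4] 78.0 z [0.0597 0.0754 0.0874 0.0888]
reader 649 [ 422.8 -183.9] [68.1 76.6] 86.7 z [0.0273 0.032  0.0337 0.0346]
top bench z -0.00017567340838064993
orange 102 [0.5681 0.1338 0.0315] [0.5818 0.1874 0.0677] [0.4365 0.1105 0.0133]
blue 42 [0.5724 0.0997 0.0304] [0.5803 0.1888 0.0355] [0.4749 0.0869 0.0185]
red 211 [0.4568 0.159  0.0577] [0.4755 0.197  0.0626] [0.4439 0.1205 0.0136]
tray 413 [558.4 139.8] [138.8  20.6] 89.1 z [0.0147 0.0177 0.0222 0.0289]
rod 392 [444.7 103.5] [188.9  25.4] 82.2 z [0.0512 0.0558 0.0603 0.065 ]
rest 793 [447.4 107. ] [196.9  43.7] 80.0 z [0.0068 0.0407 0.0589 0.0631]
guide base 802 [ 540.3 -128.9] [214.1 157.8] 89.2 z [0.0066 0.0095 0.0121 0.0141]
guide hi 783 [ 578.1 -148. ] [149.9  44.6] 77.5 z [0.0594 0.0803 0.0866 0.0883]
reader 749 [ 423.7 -183.2] [64.8 75. ] 86.6 z [0.0277 0.0304 0.0329 0.0342]
```

View pics/topcrop.png

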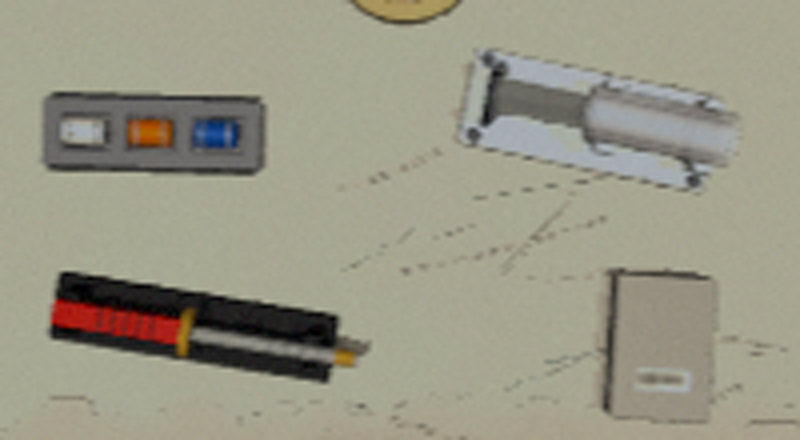

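View pics/scenecrop.png

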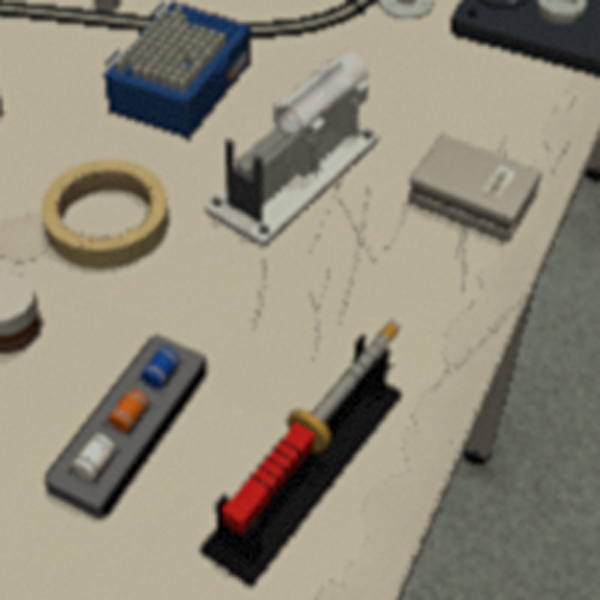

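The crops confirm it: white, orange and blue in the tray from left to right, at (83,132), (150,132) and (215,132) in the top crop. The guide's stop plate is at its left end and the rod's handle at its left, with the tip at (345,357). Next I measure these more finely in both views.

```bash
python3 - <<'E'
from h import *
def ab(p,ang0):
    # refine: PCA-free robust extents in rotated frame
    R=cv2.minAreaRect((p[:,:2]*1000).astype(np.float32)); (w,h),a=R[1],R[2]
    if h>w: a+=90
    a=(a+360)%180
    return np.round(R[0],1),np.round(R[1],1),round(a,1)
for n in("scene","top"):
    c=dict(np.load(f"pics/{n}0.npz")); W=cloud(c); H=hsv(c).astype(int)
    x,y,z=W[...,0],W[...,1],W[...,2]
    def box(a,b,cc,d): return (x>a)&(x<b)&(y>cc)&(y<d)
    print("==",n)
    def seg(nm,b,zl,zh,extra=True,line=False):
        m=(box(*b)&(z>zl)&(z<zh)&extra).astype(np.uint8)
        k,l,st,_=cv2.connectedComponentsWithStats(m); 
        i=1+np.argmax(st[1:,4]); p=W[l==i]
        print(nm,len(p),*ab(p,0),"med",np.round(np.median(p,0)*1000,1),"z98",round(np.percentile(p[:,2],98)*1e3,1))
        if line:
            f=cv2.fitLine((p[:,:2]*1000).astype(np.float32),cv2.DIST_HUBER,0,.01,.01).ravel(); print("   line ang",round(np.degrees(np.arctan2(f[1],f[0]))%180,2),"pt",np.round(f[2:],1), "x at ymean")
    S,Hu=H[...,1],H[...,0]; V=H[...,2]
    seg("tray",(.48,.64,.04,.25),.008,.04)
    seg("traytop",(.48,.64,.04,.25),.0145,.0225,S<60)
    seg("orange",(.53,.6,.05,.25),.02,.04,(S>120)&(Hu>=8)&(Hu<=20))
    seg("blue",(.53,.6,.05,.25),.02,.04,(S>120)&(Hu>=100)&(Hu<=125))
    seg("white",(.53,.6,.05,.25),.023,.04,(S<60)&(V>140))
    seg("red",(.36,.5,.0,.25),.052,.07,(S>150)&((Hu<=6)|(Hu>174)),True)
    seg("rodall",(.36,.5,-.03,.25),.045,.07,(V>70),True)
    seg("brass",(.36,.5,-.03,.25),.05,.075,(S>100)&(Hu>=12)&(Hu<=30))
    seg("brasstip",(.36,.5,-.03,.05),.04,.075,(S>80)&(Hu>=12)&(Hu<=30))
    seg("rest",(.36,.5,-.05,.25),.004,.075)
    seg("guide",(.47,.64,-.26,-.02),.005,.1)
    seg("guidebase",(.47,.64,-.26,-.02),.005,.016)
    seg("guide75",(.47,.64,-.26,-.02),.068,.1)
    seg("tube",(.47,.64,-.26,-.12),.078,.1,True,True)
    seg("trough",(.47,.64,-.14,-.08),.045,.068)
    seg("ears",(.47,.64,-.11,-.02),.070,.1)
    seg("reader",(.3,.52,-.28,-.1),.015,.05)
    seg("readertop",(.3,.52,-.28,-.1),.025,.05)
E
```

```text
== scene
tray 1463 [571.9 138.9] [141.9  50.7] 87.6 med [567.1 148.6  18.7] z98 33.3
traytop 940 [571.8 138.9] [141.8  50. ] 87.4 med [566.  152.   18.4] z98 21.0
orange 104 [571.  139.8] [26.8 16.4] 87.2 med [569.1 142.4  30.2] z98 34.1
blue 39 [569.   96.4] [14.5 12.8] 1.5 med [568.2  97.   30.8] z98 34.3
white 84 [573.  181.4] [25.  14.3] 86.5 med [571.7 181.9  31.5] z98 34.1
red 334 [452.  157.5] [80.6 22.9] 76.4 med [453.3 161.7  58.3] z98 60.5
   line ang 79.55 pt [453.4 160. ] x at ymean
rodall 667 [443.8 101.7] [193.2  29.4] 78.6 med [447.8 127.2  57.3] z98 65.9
   line ang 80.07 pt [445.8 115.3] x at ymean
brass 67 [445.8 114.8] [ 6.6 28.2] 170.5 med [442.1 116.4  61.1] z98 67.5
brasstip 23 [429.3  17. ] [11.1  9.4] 60.1 med [428.6  16.2  54.7] z98 57.4
rest 2010 [445.7 105.9] [202.   46.9] 80.0 med [443.1 130.1  11.2] z98 61.0
guide 1789 [ 577.1 -142.9] [163.7  64.7] 77.6 med [ 569.4 -137.7   36.6] z98 88.1
guidebase 659 [ 577.1 -142.9] [163.7  64.7] 77.6 med [ 563.2 -124.4   11.1] z98 15.2
guide75 413 [ 569.6 -177.4] [92.2 45. ] 76.7 med [ 563.2 -170.2   84. ] z98 89.1
tub
[... 1272 characters left out ...]
9.4] z98 62.0
guide 1610 [ 579.3 -142.9] [163.1  64.1] 77.5 med [ 575.8 -140.9   52.9] z98 87.7
guidebase 779 [ 579.3 -142.9] [163.1  64.1] 77.5 med [ 573.1 -123.2    9.6] z98 13.7
guide75 548 [ 571.6 -177.3] [89.7 44.4] 77.3 med [ 570.8 -176.5   83.3] z98 88.5
tube 428 [ 571.3 -177.2] [90. 30.] 78.0 med [ 571.1 -176.6   84.4] z98 88.8
   line ang 78.48 pt [ 571.1 -176.6] x at ymean
trough 202 [ 587.1 -107.3] [58.4 21.4] 76.6 med [ 587.8 -107.6   60.3] z98 64.4
ears 8 [607.8 -80.1] [2.9 7.2] 179.5 med [607.6 -80.2  80.8] z98 84.5
reader 942 [ 432.8 -183.9] [64.8 92.9] 175.6 med [ 433.8 -183.2   30.4] z98 34.2
readertop 919 [ 433.  -183.9] [64.8 92.5] 175.6 med [ 432.7 -183.8   30.5] z98 34.2
```

Both views agree to about 2 mm in x and 1 mm in z, and the sizes and heights match the text. Adopted poses:

| Object | Position (mm) | Direction of its y axis |
|---|---|---|
| Orange capsule | (572.5, 139.3), axis z ≈ 23 | 87.7° |
| Guide origin | (578.2, -142.9) | 77.55° |
| Rod collar | (447, 112.3), z = 50 | 80.05° |
| Reader | (431.8, -184.1), top at 31 | – |

```bash
cat > g.py <<'E'
import sys,numpy as np
from scipy.spatial.transform import Rotation as R
from station import r, vision, monitor, finish_job
# usage: g.py x y z yaw(of tool x, deg), tool pointing down
x,y,z,a=map(float,sys.argv[1:5]); s=monitor.sense(); M=np.array(s["ee_rot"])
t=np.radians(a); X=np.array([np.cos(t),np.sin(t),0]); Z=np.array([0,0,-1.]); G=np.stack([X,np.cross(Z,X),Z],1)
d=M.T@(np.array([x,y,z])-s["tcp_pos"]); w=R.from_matrix(M.T@G).as_rotvec(degrees=True)
print("shift",np.round(d,4),"rot",np.round(w,2),"joints",np.round(s["joints"],1),"t",s["time_s"],"F",np.round(s["wrist_force"],1),"w",round(s["gripper_width"],3),"gf",s["gripper_force"],"tcp",np.round(s["tcp_pos"],4))
E
python3 g.py .5725 .1393 .15 -92.3
```

```text
shift [0.5242 0.355  0.0396] rot [ 0.09 -0.08 78.78] joints [ 91.3  22.1   0.4  -0.  -68.4 -14.8] t 0.1 F [ 0.6  0.  -0. ] w 0.999 gf 0.0 tcp [0.1459 0.6071 0.1889]
```

```bash
python3 steer.py '[[0.5,0.26,0.18,0,0,0,39],[0.5,0.26,0.18,0,0,0,39],[0.5,0.26,0.18,0,0,0,39],[0.5,0.26,0.18,0,0,0,39],[0.5,0.26,0.18,0,0,0,39],[0.5,0.26,0.18,0,0,0,39],[0.5,0.26,0.18,0,0,0,39],[0.5,0.26,0.18,0,0,0,39]]'; python3 g.py .5725 .1393 .15 -92.3
```

```text
time_s: 0.9
tcp_pos: [0.3578, 0.3698, 0.1896]
ee_rot: [[0.605, -0.796, -0.0], [-0.796, -0.605, -0.001], [0.0, 0.001, -1.0]]
wrist_force: [-0.5, -0.2, 0.7]
gripper_width: 0.504
gripper_force: 0.0
shift [ 0.3134 -0.0313  0.0397] rot [ 4.000e-02 -3.000e-02  3.956e+01] joints [ 64.   11.3 -14.8  -0.  -63.9 -26.8] t 0.9 F [-0.5 -0.2  0.7] w 0.504 gf 0.0 tcp [0.3578 0.3698 0.1896]
```

```bash
python3 steer.py '[[0.5,0.3134,-0.0313,0.04,0,0,39.56],[0.5,0.3134,-0.0313,0.04,0,0,39.56],[0.5,0.3134,-0.0313,0.04,0,0,39.56],[0.5,0.3134,-0.0313,0.04,0,0,39.56],[0.5,0.3134,-0.0313,0.04,0,0,39.56],[0.5,0.3134,-0.0313,0.04,0,0,39.56],[0.5,0.3134,-0.0313,0.04,0,0,39.56],[0.5,0.3134,-0.0313,0.04,0,0,39.56]]'; python3 g.py .5725 .1393 .06 -92.3
```

```text
time_s: 1.7
tcp_pos: [0.5732, 0.1411, 0.1483]
ee_rot: [[-0.039, -0.999, -0.002], [-0.999, 0.039, -0.001], [0.001, 0.002, -1.0]]
wrist_force: [0.3, 0.1, 0.3]
gripper_width: 0.499
gripper_force: 0.0
shift [0.0018 0.0004 0.0883] rot [ 0.11 -0.06  0.06] joints [ 29.5  20.6  -8.   -0.  -61.5 -31.8] t 1.7 F [0.3 0.1 0.3] w 0.499 gf 0.0 tcp [0.5732 0.1411 0.1483]
```

```bash
python3 steer.py '[[0.45,0.0018,0,0.05,0,0,0],[0.45,0.0018,0,0.088,0,0,0],[0.45,0.0018,0,0.088,0,0,0],[0.45,0.0018,0,0.088,0,0,0]]'; python3 g.py .5725 .1393 .02 -92.3; python3 - <<'E'
from station import r, vision, monitor, finish_job
import cv2,numpy as np
c=vision.capture("top"); s=vision.capture("scene")
a=cv2.resize(c["pixels"][140:260,210:350],(560,480),interpolation=cv2.INTER_CUBIC)
b=cv2.resize(s["pixels"][190:320,210:350],(517,480),interpolation=cv2.INTER_CUBIC)
cv2.imwrite("pics/g1.png",cv2.resize(np.hstack([a,b]),(800,356))[:,:,::-1])
E
```

```text
time_s: 2.1
tcp_pos: [0.5724, 0.1417, 0.0624]
ee_rot: [[-0.034, -0.999, 0.0], [-0.999, 0.034, -0.001], [0.001, -0.0, -1.0]]
wrist_force: [0.8, -0.0, 0.3]
gripper_width: 0.451
gripper_force: 0.0
shift [ 0.0024 -0.0002  0.0424] rot [-0.01 -0.05  0.37] joints [ 29.7  25.5 -14.2   0.1 -50.4 -31.6] t 2.1 F [ 0.8 -0.   0.3] w 0.451 gf 0.0 tcp [0.5724 0.1417 0.0624]
```

View pics/g1.png

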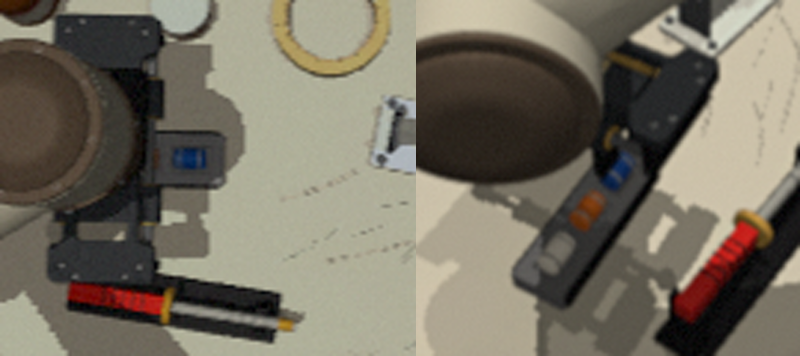

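The picture shows the gripper straddling the tray across its width. Orange stands at (585,212) in the right half with blue and white untouched, and the rod rest lies below the gripper's body. I go down to fingertip height.

```bash
python3 steer.py '[[0.45,0.0024,0,0.03,0,0,0],[0.45,0.0024,0,0.036,0,0,0],[0.45,0.0024,0,0.036,0,0,0],[0.45,0.0024,0,0.036,0,0,0]]'; python3 g.py .5725 .1393 .0205 -92.3
```

```text
time_s: 2.6
tcp_pos: [0.5733, 0.1387, 0.0275]
ee_rot: [[-0.035, -0.999, 0.003], [-0.999, 0.035, 0.001], [-0.001, -0.003, -1.0]]
wrist_force: [0.1, 0.4, 0.3]
gripper_width: 0.451
gripper_force: 0.0
shift [-0.0006  0.0009  0.007 ] rot [-0.15  0.05  0.27] joints [ 29.3  27.8 -16.3   0.  -45.8 -31.4] t 2.6 F [0.1 0.4 0.3] w 0.451 gf 0.0 tcp [0.5733 0.1387 0.0275]
```

```bash
python3 steer.py '[[0.45,0,0.0009,0.006,0,0,0],[0.45,0,0.0009,0.006,0,0,0],[0.45,0,0.0009,0.006,0,0,0]]'; python3 g.py .5725 .1393 .0205 -92.3
```

```text
time_s: 2.9
tcp_pos: [0.5713, 0.1382, 0.0201]
ee_rot: [[-0.036, -0.999, 0.0], [-0.999, 0.036, 0.0], [-0.0, -0.0, -1.0]]
wrist_force: [1.0, 0.2, 0.3]
gripper_width: 0.449
gripper_force: 0.0
shift [-0.0012 -0.0011 -0.0004] rot [-0.01  0.    0.23] joints [ 29.4  28.3 -16.8   0.  -44.9 -31.4] t 2.9 F [1.  0.2 0.3] w 0.449 gf 0.0 tcp [0.5713 0.1382 0.0201]
```

```bash
python3 steer.py '[[0.1,0,0,0,0,0,0],[0.1,0,0,0,0,0,0],[0.1,0,0,0,0,0,0],[0.1,0,0,0,0,0,0],[0.1,0,0,0,0,0,0],[0.1,0,0,0,0,0,0]]'; python3 g.py .5725 .1393 .0205 -92.3
```

```text
time_s: 3.5
tcp_pos: [0.5713, 0.1381, 0.0199]
ee_rot: [[-0.036, -0.999, 0.0], [-0.999, 0.036, -0.0], [0.0, -0.0, -1.0]]
wrist_force: [0.2, 0.4, 0.1]
gripper_width: 0.112
gripper_force: 0.0
shift [-0.0012 -0.0012 -0.0006] rot [-0.   -0.    0.23] joints [ 29.4  28.3 -16.8   0.  -44.9 -31.4] t 3.5 F [0.2 0.4 0.1] w 0.112 gf 0.0 tcp [0.5713 0.1381 0.0199]
```

```bash
python3 - <<'E'
from station import r, vision, monitor, finish_job
from h import *
s=vision.capture("scene"); print(monitor.sense()["gripper_width"],monitor.sense()["gripper_force"])
b=cv2.resize(s["pixels"][210:310,220:340],(720,600),interpolation=cv2.INTER_CUBIC)
cv2.imwrite("pics/g2.png",b[:,:,::-1])
W=cloud(s);H=hsv(s).astype(int)
for n,a,b in(("orange",8,20),("blue",100,125)):
    m=(H[...,1]>120)&(H[...,0]>=a)&(H[...,0]<=b)&(abs(W[...,0]-.57)<.04)&(abs(W[...,1]-.14)<.07); p=W[m]; print(n,len(p),np.round(np.median(p,0),4),np.round(p.min(0),3),np.round(p.max(0),3))
E
```

```text
0.10803708305737379 0.0
orange 35 [0.5479 0.1296 0.0292] [0.53  0.112 0.009] [0.573 0.153 0.15 ]
blue 30 [0.5641 0.0975 0.028 ] [0.547 0.084 0.009] [0.571 0.198 0.035]
```

View pics/g2.png

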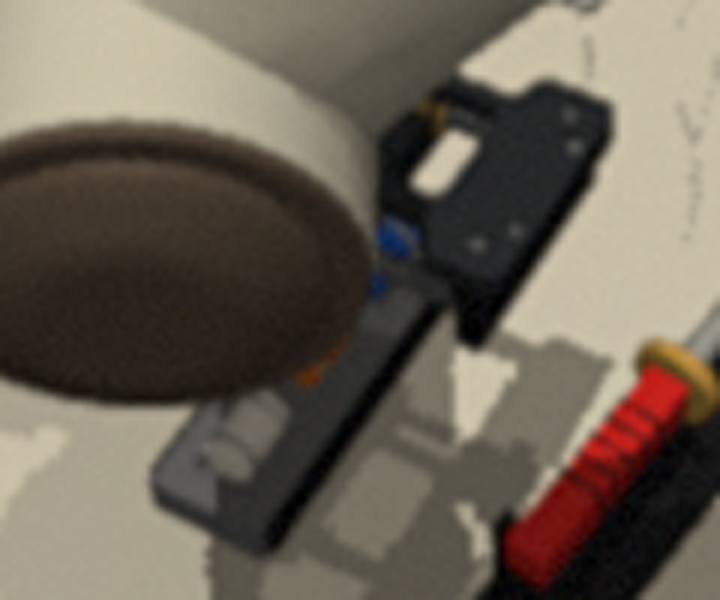

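The fingers closed to about 9 mm with no force. They seem to have slipped over the capsule, whose orange is still seen near (318,365). I rise, open and look again at the capsule and the fingertips.

```bash
python3 steer.py '[[0.1,0,0,-0.05,0,0,0],[0.1,0,0,-0.1,0,0,0],[0.1,0,0,-0.1,0,0,0],[0.1,0,0,-0.1,0,0,0]]'; python3 - <<'E'
from station import r, vision, monitor, finish_job
from h import *
s=vision.capture("scene");t=vision.capture("top"); q=monitor.sense(); print(q["gripper_width"],q["gripper_force"],q["tcp_pos"])
b=cv2.resize(s["pixels"][150:320,190:380],(670,600),interpolation=cv2.INTER_CUBIC)
cv2.imwrite("pics/g3.png",b[:,:,::-1])
for c in(s,t):
  W=cloud(c);H=hsv(c).astype(int)
  for n,a,b in(("orange",8,20),("blue",100,125)):
    m=(H[...,1]>120)&(H[...,0]>=a)&(H[...,0]<=b)&(abs(W[...,0]-.57)<.04)&(abs(W[...,1]-.14)<.07)&(abs(W[...,2]-.03)<.012); p=W[m]; print(n,len(p),np.round(np.median(p,0),4) if len(p) else 0,cv2.minAreaRect((p[:,:2]*1e3).astype(np.float32)) if len(p) else 0)
E
```

```text
time_s: 3.95
tcp_pos: [0.5719, 0.1387, 0.1215]
ee_rot: [[-0.036, -0.999, 0.003], [-0.999, 0.036, 0.002], [-0.002, -0.003, -1.0]]
wrist_force: [-0.3, -0.4, -0.4]
gripper_width: 0.101
gripper_force: 0.0
0.10310580312020934 0.0 [0.57029269 0.13784621 0.11881654]
orange 105 [0.5693 0.1427 0.0305] ((570.5966796875, 139.8845672607422), (27.195629119873047, 16.073692321777344), 83.23250579833984)
blue 70 [0.5686 0.1018 0.03  ] ((565.0946044921875, 139.25189208984375), (18.264514923095703, 106.91963958740234), 7.460481643676758)
orange 9 [0.5759 0.128  0.0314] ((576.6411743164062, 128.25933837890625), (3.691795587539673, 7.955508708953857), 89.61055755615234)
blue 53 [0.5724 0.0999 0.0302] ((572.6632690429688, 100.50236511230469), (26.727218627929688, 15.544835090637207), 88.99620056152344)
```

View pics/g3.png

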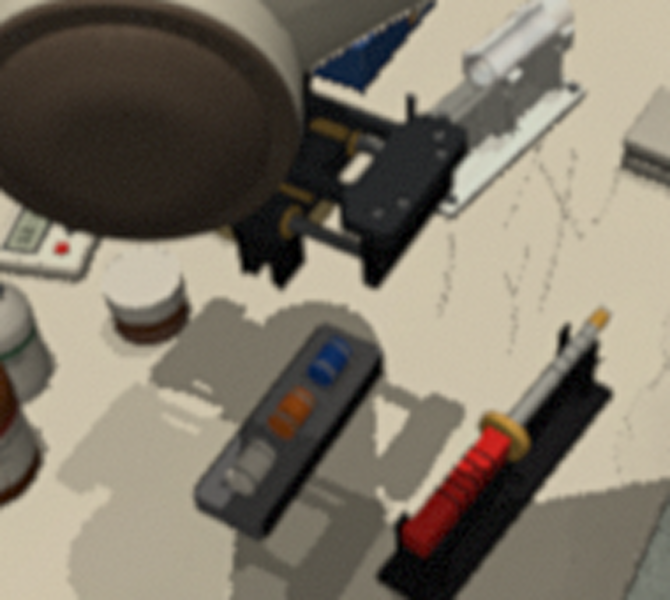

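```bash
python3 - <<'E'
from station import r, vision, monitor, finish_job
from h import *
s=dict(vision.capture("scene")); q=monitor.sense(); T=s["world_from_camera"]; K=s["K"]; R=np.array(q["ee_rot"]); t=np.array(q["tcp_pos"])
def pr(p):
    c=T[:3,:3].T@(p-T[:3,3]); return (K[0,0]*c[0]/-c[2]+K[0,2], K[1,1]*-c[1]/-c[2]+K[1,2])
g=s["pixels"].copy(); b=g[190:260,230:330]; k=8
b=cv2.resize(b,None,fx=k,fy=k,interpolation=cv2.INTER_CUBIC); b=np.clip(b.astype(int)*2,0,255).astype(np.uint8)
for d,col in(((0,0,0),(255,0,0)),((0,.0047,0),(0,255,0)),((0,-.0047,0),(0,255,0)),((.0095,0,0),(255,0,255)),((-.0095,0,0),(255,0,255)),((0,0,-.019),(0,0,255))):
    u,v=pr(t+R@np.array(d)); cv2.circle(b,(int((u-230+.5)*k),int((v-190+.5)*k)),3,col,-1)
cv2.imwrite("pics/g4.png",b[:,:,::-1])
W=cloud(s); m=(abs(W[...,0]-t[0])<.03)&(abs(W[...,1]-t[1])<.03)&(W[...,2]>.08)&(W[...,2]<.16)
p=W[m]; L=(p-t)@R; print(len(p)); 
for lo in np.arange(-.04,.012,.004):
    k=(L[:,2]>lo)&(L[:,2]<=lo+.004); 
    if k.any(): print(round(lo,3),k.sum(),np.round(L[k].min(0),4),np.round(L[k].max(0),4))
E
```

```text
51
-0.04 26 [-0.0111 -0.0097 -0.0399] [ 0.0096  0.0158 -0.0361]
-0.036 10 [-0.0108 -0.0119 -0.036 ] [-0.      0.0094 -0.0324]
```

View pics/g4.png

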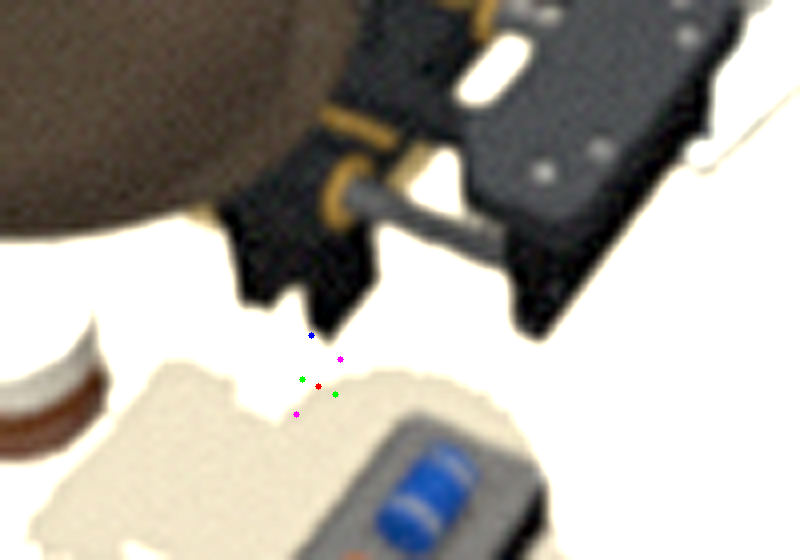

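The fingers' dark ends, at (255,300) and (330,335), stand well short of the projected TCP at (318,386), and depth gives about 32 mm. So the real tips lie behind the reported TCP. I quantify this over the whole gripper, with the fingers opened.

```bash
python3 steer.py '[[0.4,0,0,0,0,0,0],[0.4,0,0,0,0,0,0],[0.4,0,0,0,0,0,0],[0.4,0,0,0,0,0,0],[0.4,0,0,0,0,0,0]]' | tail -2; python3 - <<'E'
from station import r, vision, monitor, finish_job
from h import *
for n in("scene","top"):
  s=dict(vision.capture(n)); q=monitor.sense(); R=np.array(q["ee_rot"]); t=np.array(q["tcp_pos"])
  W=cloud(s); L=(W-t)@R; print(n,t)
  m=(abs(L[...,0])<.06)&(abs(L[...,1])<.11)&(L[...,2]<.02)&(L[...,2]>-.2)
  for lo in np.arange(-.12,.02,.006):
    k=m&(L[...,2]>lo)&(L[...,2]<=lo+.006)
    if k.sum()>2: p=L[k];print(round(lo,3),k.sum(),np.round(p.min(0)[:2],3),np.round(p.max(0)[:2],3),np.round(np.median(p,0)[:2],3))
  k=m&(abs(L[...,1])<.04)&(L[...,2]>-.06)
  v,u=np.nonzero(k); 
  if len(v): print("px",u.min(),u.max(),v.min(),v.max(), L[k][np.argsort(-L[k][:,2])[:12]].round(4).tolist())
s=dict(vision.capture("scene")); cv2.imwrite("pics/g5.png",cv2.resize(s["pixels"][180:260,230:330],(800,640//1),interpolation=cv2.INTER_CUBIC)[:600,:,::-1])
E
```

```text
gripper_width: 0.383
gripper_force: 0.0
scene [0.57127646 0.13816538 0.1197999 ]
-0.12 128 [-0.038  0.013] [0.026 0.089] [-0.033  0.052]
-0.114 109 [-0.038  0.024] [0.037 0.089] [-0.023  0.088]
-0.108 49 [-0.037  0.038] [0.039 0.089] [-0.01   0.088]
-0.072 6 [-0.011  0.02 ] [0.001 0.03 ] [-0.009  0.028]
-0.066 25 [-0.011 -0.022] [0.002 0.03 ] [-0.008  0.024]
-0.06 44 [-0.011 -0.023] [0.01  0.029] [-0.006 -0.015]
-0.054 48 [-0.011 -0.024] [0.011 0.028] [-0.006 -0.014]
-0.048 43 [-0.011 -0.022] [0.011 0.028] [-0.006 -0.014]
-0.042 46 [-0.011 -0.023] [0.01  0.028] [-0.004  0.019]
-0.036 19 [-0.01  -0.022] [0.011 0.027] [-0.007 -0.015]
px 252 282 212 235 [[-0.0097, 0.0257, -0.0327], [-0.0077, 0.0202, -0.0329], [-0.0085, -0.0164, -0.033], [-0.0089, 0.0189, -0.0335], [0.0106, -0.0159, -0.0335], [0.0059, 0.0267, -0.0336], [-0.0098, -0.022, -0.0339], [0.0073, -0.0159, -0.0341], [-0.0008, -0.0148, -0.0344], [-0.0037, -0.015, -0.0344], [-0.0084, -0.0184, -0.0345], [0.0019, -0.0144, -0.0347]]
top [0.57124832 0.13813554 0.11982202]
-0.12 96 [-0.033 -0.07 ] [0.038 0.079] [0.03  0.006]
-0.114 15 [ 0.035 -0.085] [0.038 0.083] [ 0.037 -0.022]
-0.108 6 [ 0.037 -0.045] [0.038 0.086] [ 0.037 -0.008]
```

View pics/g5.png

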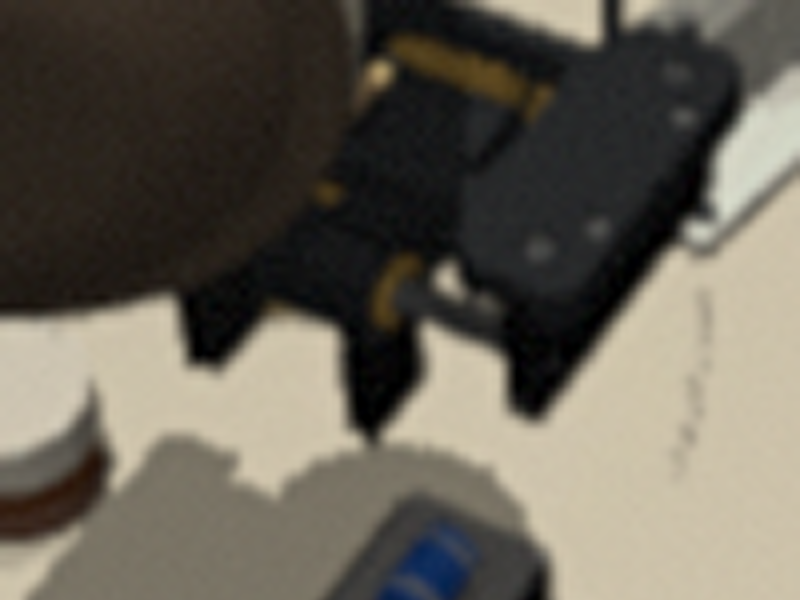

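This settles it: the fingertips end about 33 mm behind the reported TCP, at tool z = -0.0327, and the body is 35 mm off too. They are centred about 2.5 mm to tool +y, with no offset in tool x. I correct targets by that, go lower, and confirm by touching the tray top lightly.

```bash
sed -i 's/^x,y,z,a=.*/&\nz-=.033 # real fingertips are 33 mm behind the reported TCP/; ' g.py; sed -i 's/"tcp",.*/"REAL z",round(s["tcp_pos"][2]+.033,4),"tcp",np.round(s["tcp_pos"],4))/' g.py
sed -i 's/^z-=.033/s=None;z-=.033/;s/; s=monitor.sense(); M/\ns=monitor.sense(); M/' g.py; head -8 g.py
python3 g.py .574 .139 .026 -92.3
```

```text
import sys,numpy as np
from scipy.spatial.transform import Rotation as R
from station import r, vision, monitor, finish_job
# usage: g.py x y z yaw(of tool x, deg), tool pointing down
x,y,z,a=map(float,sys.argv[1:5])
s=monitor.sense(); M=np.array(s["ee_rot"])
s=None;z-=.033 # real fingertips are 33 mm behind the reported TCP
t=np.radians(a); X=np.array([np.cos(t),np.sin(t),0]); Z=np.array([0,0,-1.]); G=np.stack([X,np.cross(Z,X),Z],1)Traceback (most recent call last):
  File "g.py", line 9, in <module>
    d=M.T@(np.array([x,y,z])-s["tcp_pos"]); w=R.from_matrix(M.T@G).as_rotvec(degrees=True)
                             ~^^^^^^^^^^^
TypeError: 'NoneType' object is not subscriptable
```

```bash
sed -i 's/^s=None;//' g.py; python3 g.py .574 .139 .026 -92.3
```

```text
shift [-0.001  -0.0027  0.1268] rot [ 0.   -0.    0.23] joints [ 29.4  21.8 -10.7  -0.  -57.6 -31.4] t 4.75 F [ 1.1 -0.2 -0.4] w 0.392 gf 0.0 REAL z 0.1528 tcp [0.5713 0.1381 0.1198]
```

```bash
python3 steer.py '[[0.4,-0.001,-0.0027,0.04,0,0,0],[0.4,-0.001,-0.0027,0.08,0,0,0],[0.4,-0.001,-0.0027,0.1,0,0,0],[0.4,-0.001,-0.0027,0.115,0,0,0],[0.4,-0.001,-0.0027,0.125,0,0,0],[0.4,-0.001,-0.0027,0.125,0,0,0],[0.4,-0.001,-0.0027,0.125,0,0,0]]'; python3 g.py .574 .139 .019 -92.3
```

```text
time_s: 5.45
tcp_pos: [0.5746, 0.1392, -0.0045]
ee_rot: [[-0.036, -0.999, 0.001], [-0.999, 0.036, 0.0], [-0.0, -0.001, -1.0]]
wrist_force: [-0.1, -0.6, 0.4]
gripper_width: 0.401
gripper_force: 0.0
shift [0.0003 0.0006 0.0095] rot [-0.06  0.02  0.24] joints [ 29.3  30.4 -17.5   0.  -42.  -31.4] t 5.45 F [-0.1 -0.6  0.4] w 0.401 gf 0.0 REAL z 0.0285 tcp [ 0.5746  0.1392 -0.0045]
```

```bash
python3 steer.py '[[0.4,0,0,0.007,0,0,0],[0.4,0,0,0.007,0,0,0],[0.4,0,0,0.007,0,0,0]]'; python3 steer.py '[[0.4,0,0,0.001,0,0,0],[0.4,0,0,0.001,0,0,0]]' | egrep 'pos|force'; python3 steer.py '[[0.4,0,0,0.001,0,0,0],[0.4,0,0,0.001,0,0,0]]' | egrep 'pos|force'
```

```text
time_s: 5.75
tcp_pos: [0.5741, 0.1391, -0.0119]
ee_rot: [[-0.036, -0.999, 0.0], [-0.999, 0.036, 0.0], [-0.0, -0.0, -1.0]]
wrist_force: [0.4, -0.2, -0.2]
gripper_width: 0.4
gripper_force: 0.0
tcp_pos: [0.5741, 0.1391, -0.013]
wrist_force: [-0.3, -0.6, 0.0]
gripper_force: 0.0
tcp_pos: [0.574, 0.1391, -0.0142]
wrist_force: [-0.3, 0.9, -0.5]
gripper_force: 0.0
```

```bash
for i in 1; do python3 steer.py '[[0.4,0,0,0.0007,0,0,0],[0.4,0,0,0.0007,0,0,0]]' | egrep 'pos|wrist'; python3 steer.py '[[0.4,0,0,0.0007,0,0,0],[0.4,0,0,0.0007,0,0,0]]' | egrep 'pos|wrist';  done
```

```text
tcp_pos: [0.5741, 0.1391, -0.0142]
wrist_force: [-2.0, -0.2, 4.9]
tcp_pos: [0.5741, 0.1391, -0.0143]
wrist_force: [-3.1, 0.2, 9.0]
```

Contact comes at reported z = -0.0143 for the tray top at 0.018, so the offset is 32.3 mm. I raise about 1.5 mm and close.

```bash
sed -i 's/\.033/.0323/g' g.py; python3 steer.py '[[0.4,0,0,-0.003,0,0,0],[0.4,0,0,-0.003,0,0,0],[0.0,0,0,-0.003,0,0,0],[0.0,0,0,-0.003,0,0,0],[0.0,0,0,-0.003,0,0,0],[0.0,0,0,-0.003,0,0,0],[0.0,0,0,-0.003,0,0,0],[0.0,0,0,-0.003,0,0,0]]'
```

```text
time_s: 7.35
tcp_pos: [0.5739, 0.139, -0.0127]
ee_rot: [[-0.036, -0.999, -0.0], [-0.999, 0.036, -0.0], [0.0, 0.0, -1.0]]
wrist_force: [-0.1, 0.4, 0.3]
gripper_width: 0.198
gripper_force: 30.0
```

Gripped at 0.198 with 30 N. The finger centring agrees with the top camera, so the scene camera is shifted about -2 mm in x. I therefore use the top values: trough point (587.1, -107.7), 77.5°. Lift and carry.

```bash
python3 steer.py '[[0,0,0,-0.01,0,0,0],[0,0,0,-0.04,0,0,0],[0,0,0,-0.08,0,0,0],[0,0,0,-0.1,0,0,0],[0,0,0,-0.1,0,0,0]]'; python3 g.py .5871 -.1077 .12 -102.4
```

```text
time_s: 7.85
tcp_pos: [0.5767, 0.1402, 0.0923]
ee_rot: [[-0.035, -0.999, 0.008], [-0.999, 0.035, 0.004], [-0.004, -0.008, -1.0]]
wrist_force: [0.8, 0.2, -0.6]
gripper_width: 0.197
gripper_force: 30.0
shift [ 0.2474 -0.0191  0.0038] rot [-0.45  0.27 10.37] joints [ 29.3  23.6 -12.2   0.1 -53.7 -31.4] t 7.85 F [ 0.8  0.2 -0.6] w 0.197 gf 29.999782741069794 REAL z 0.1246 tcp [0.5767 0.1402 0.0923]
```

```bash
python3 - <<'E'
from station import r, vision, monitor, finish_job
from h import *
s=dict(vision.capture("scene")); W=cloud(s);H=hsv(s).astype(int);t=monitor.sense()["tcp_pos"]
m=(H[...,1]>120)&(H[...,0]>=8)&(H[...,0]<=20)&(abs(W[...,0]-.57)<.05)&(abs(W[...,1]-.14)<.05)&(W[...,2]<.15)
p=W[m];print(t,len(p)); print(np.median(p,0) if len(p) else 0)
E
```

```text
[0.57500693 0.13960498 0.08985361] 85
[0.57478845 0.14975899 0.13493389]
```

```bash
python3 steer.py '[[0,0.05,-0.004,0,0,0,2.6],[0,0.1,-0.008,0,0,0,5.2],[0,0.15,-0.012,0,0,0,7.8],[0,0.2,-0.016,0,0,0,10.4],[0,0.247,-0.019,0,0,0,10.4],[0,0.247,-0.019,0,0,0,10.4],[0,0.247,-0.019,0,0,0,10.4],[0,0.247,-0.019,0,0,0,10.4]]'; python3 g.py .5871 -.1077 .08 -102.4
```

```text
time_s: 8.7
tcp_pos: [0.5835, -0.108, 0.0866]
ee_rot: [[-0.216, -0.976, -0.002], [-0.976, 0.216, 0.0], [0.0, 0.002, -1.0]]
wrist_force: [0.2, 0.9, -0.5]
gripper_width: 0.199
gripper_force: 30.0
shift [-0.0011 -0.0036  0.0389] rot [ 0.1  -0.01 -0.05] joints [  5.1  24.3 -12.   -0.  -53.8 -17.6] t 8.7 F [ 0.2  0.9 -0.5] w 0.199 gf 30.00001698732376 REAL z 0.1189 tcp [ 0.5835 -0.108   0.0866]
```

```bash
python3 steer.py '[[0,-0.001,-0.0036,0.02,0,0,0],[0,-0.001,-0.0036,0.04,0,0,0],[0,-0.001,-0.0036,0.043,0,0,0],[0,-0.001,-0.0036,0.043,0,0,0],[0,-0.001,-0.0036,0.043,0,0,0]]'|egrep 'pos|force'; python3 g.py .5871 -.1077 .065 -102.4; python3 - <<'E'
from station import r, vision, monitor, finish_job
from h import *
for n in("scene","top"):
  s=dict(vision.capture(n)); W=cloud(s);H=hsv(s).astype(int);q=monitor.sense(); t=np.array(q["tcp_pos"]);R=np.array(q["ee_rot"]); L=(W-t)@R
  m=(H[...,1]>120)&(H[...,0]>=6)&(H[...,0]<=20)&(abs(L[...,0])<.03)&(abs(L[...,1])<.03)&(W[...,2]<.1)
  p=W[m];print(n,len(p), np.median(p,0) if len(p) else 0)
  m=(abs(L[...,0])<.012)&(abs(L[...,1])<.05)&(L[...,2]>-.075)&(L[...,2]<-.0)
  p=L[m]; print(len(p)); 
  for y0 in np.arange(-.03,.03,.005):
    k=(p[:,1]>y0)&(p[:,1]<=y0+.005)
    if k.any(): print(round(y0,3),k.sum(),np.round(np.percentile(p[k,2],[5,50,95]),4))
E
```

```text
tcp_pos: [0.5886, -0.1076, 0.0454]
wrist_force: [1.2, 0.5, -0.1]
gripper_force: 30.0
shift [0.0004 0.0015 0.0127] rot [-0.09  0.01  0.02] joints [  5.1  27.3 -14.    0.  -48.7 -17.5] t 9.2 F [ 1.2  0.5 -0.1] w 0.194 gf 29.999872148036957 REAL z 0.0777 tcp [ 0.5886 -0.1076  0.0454]
scene 51 [ 0.58846047 -0.09646616  0.08716255]
277
-0.02 10 [-0.0708 -0.0483 -0.0369]
-0.015 24 [-0.0705 -0.0548 -0.0374]
-0.01 62 [-0.0701 -0.054  -0.0405]
-0.005 21 [-0.0456 -0.0197 -0.0136]
0.0 20 [-0.0457 -0.0164 -0.0119]
0.005 23 [-0.0443 -0.008  -0.0005]
0.01 34 [-0.0728 -0.0418 -0.0159]
0.015 51 [-0.0685 -0.0463 -0.0363]
0.02 32 [-0.0735 -0.0652 -0.0482]
top 0 0
0
```

```bash
python3 steer.py '[[0,0,0.0015,0.006,0,0,0],[0,0,0.0015,0.011,0,0,0],[0,0,0.0015,0.0115,0,0,0],[0,0,0.0015,0.0115,0,0,0]]'|egrep 'pos|force'; python3 g.py .5871 -.1077 .065 -102.4
```

```text
tcp_pos: [0.5868, -0.108, 0.033]
wrist_force: [0.9, 0.2, 0.1]
gripper_force: 30.0
shift [-0.0004 -0.0002  0.0003] rot [-0.05  0.   -0.06] joints [  5.1  28.  -14.9   0.  -47.1 -17.6] t 9.7 F [0.9 0.2 0.1] w 0.195 gf 29.999940097332 REAL z 0.0653 tcp [ 0.5868 -0.108   0.033 ]
```

```bash
python3 steer.py '[[0.25,0,0,0,0,0,0],[0.35,0,0,0,0,0,0],[0.35,0,0,0,0,0,0],[0.35,0,0,0,0,0,0]]'|egrep 'width|force'; python3 steer.py '[[0.35,0,0,-0.01,0,0,0],[0.35,0,0,-0.03,0,0,0],[0.35,0,0,-0.08,0,0,0],[0.6,0,0,-0.12,0,0,0],[0.6,-0.05,0,-0.12,0,0,0],[0.6,-0.1,0,-0.12,0,0,0],[0.6,-0.15,0,-0.12,0,0,0],[0.6,-0.15,0,-0.12,0,0,0]]'|egrep 'width|force|pos'; python3 - <<'E'
from station import r, vision, monitor, finish_job
from h import *
for n in("scene","top"):
  s=dict(vision.capture(n)); W=cloud(s);H=hsv(s).astype(int)
  m=(H[...,1]>110)&(H[...,0]>=6)&(H[...,0]<=20)&(abs(W[...,0]-.587)<.04)&(abs(W[...,1]+.11)<.05)&(W[...,2]<.1)
  p=W[m]; c=np.array([.5771 if n=="scene" else .5793,-.1429]); a=np.radians(77.5); d=p[:,:2]-c
  print(n,len(p),np.round(np.median(p,0),4),"gy",np.round(np.percentile(d@[np.cos(a),np.sin(a)],[2,50,98]),4),"gx",np.round(np.percentile(d@[np.sin(a),-np.cos(a)],[2,50,98]),4),cv2.minAreaRect((p[:,:2]*1e3).astype(np.float32)))
E
python3 g.py .4566 .1514 .1 -99.95
```

```text
wrist_force: [-0.3, 0.7, 0.0]
gripper_width: 0.34
gripper_force: 0.0
tcp_pos: [0.62, 0.0436, 0.1538]
wrist_force: [-0.5, 0.0, -0.3]
gripper_width: 0.587
gripper_force: 0.0
scene 73 [ 0.5826 -0.1023  0.076 ] gy [0.0247 0.0403 0.0496] gx [-0.0086 -0.0031  0.0049] ((584.6428833007812, -98.58340454101562), (41.939613342285156, 16.656108856201172), 86.23623657226562)
top 78 [ 0.587  -0.1058  0.0749] gy [0.0254 0.0377 0.0495] gx [-0.0086 -0.0006  0.0076] ((586.86279296875, -106.24668884277344), (25.182445526123047, 16.970386505126953), 78.57359313964844)
shift [-0.0744  0.1822  0.0857] rot [-0.01 -0.   -2.39] joints [ 18.6  23.1  -3.4   0.  -63.6 -31. ] t 11.0 F [ 1.1  0.6 -0.3] w 0.597 gf 0.0 REAL z 0.1857 tcp [0.6187 0.0398 0.1534]
```

The capsule lies at guide y = 37.7 mm, x = -0.6 mm, with its top at z ≈ 77 mm: step 1 is done. Next the rod handle, gripped at (455.6, 152.3) with tip z = 31 mm and yaw -100°.

```bash
python3 steer.py '[[0.6,-0.02,0.045,0.02,0,0,-2.4],[0.6,-0.04,0.09,0.04,0,0,-2.4],[0.6,-0.06,0.135,0.06,0,0,-2.4],[0.6,-0.0744,0.182,0.085,0,0,-2.4],[0.6,-0.0744,0.182,0.085,0,0,-2.4],[0.6,-0.0744,0.182,0.085,0,0,-2.4],[0.6,-0.0744,0.182,0.085,0,0,-2.4]]'|egrep 'width|force|pos'; python3 g.py .4556 .1523 .05 -100
```

```text
tcp_pos: [0.4584, 0.1503, 0.069]
wrist_force: [0.3, -0.3, 0.3]
gripper_width: 0.599
gripper_force: 0.0
shift [-0.0014  0.0032  0.0512] rot [-0.11  0.06 -0.08] joints [ 37.5  15.8 -28.8   0.1 -45.3 -47.6] t 11.7 F [ 0.3 -0.3  0.3] w 0.599 gf 0.0 REAL z 0.1013 tcp [0.4584 0.1503 0.069 ]
```

```bash
python3 steer.py '[[0.6,-0.001,0.003,0.03,0,0,0],[0.6,-0.001,0.003,0.055,0,0,0],[0.6,-0.001,0.003,0.067,0,0,0],[0.6,-0.001,0.003,0.069,0,0,0],[0.6,-0.001,0.003,0.069,0,0,0],[0.6,-0.001,0.003,0.069,0,0,0]]'|egrep 'width|force|pos'; python3 g.py .4556 .1523 .031 -100
```

```text
tcp_pos: [0.4557, 0.1522, -0.0001]
wrist_force: [0.5, -0.1, 0.2]
gripper_width: 0.598
gripper_force: 0.0
shift [-0.0001  0.0002  0.0012] rot [-0.11  0.1  -0.12] joints [ 37.9  21.9 -33.2   0.  -34.8 -48. ] t 12.3 F [ 0.5 -0.1  0.2] w 0.598 gf 0.0 REAL z 0.0322 tcp [ 4.557e-01  1.522e-01 -1.000e-04]
```

```bash
python3 steer.py '[[0.6,0,0,0.001,0,0,0],[0.0,0,0,0.001,0,0,0],[0.0,0,0,0.001,0,0,0],[0.0,0,0,0.001,0,0,0],[0.0,0,0,0.001,0,0,0],[0.0,0,0,0.001,0,0,0],[0.0,0,0,0.001,0,0,0],[0.0,0,0,0.001,0,0,0]]'|egrep 'width|force|pos'; python3 steer.py '[[0,0,0,0,0,0,0],[0,0,0,0,0,0,0]]'|egrep 'width|force|pos'; python3 g.py .4556 .1523 .031 -100
```

```text
tcp_pos: [0.4543, 0.152, -0.002]
wrist_force: [-1.5, 0.2, -0.1]
gripper_width: 0.187
gripper_force: 30.0
tcp_pos: [0.4543, 0.152, -0.0021]
wrist_force: [0.4, -0.1, 1.1]
gripper_width: 0.179
gripper_force: 30.0
shift [-0.0005 -0.0012 -0.0008] rot [-0.    0.   -0.07] joints [ 38.   22.  -33.3  -0.  -34.6 -48.1] t 13.3 F [ 0.4 -0.1  1.1] w 0.179 gf 29.984124088659883 REAL z 0.0302 tcp [ 0.4543  0.152  -0.0021]
```

Gripped at 0.18 (16 mm) with 30 N. I lift straight up and measure how the rod sits in the hand.

```bash
python3 steer.py '[[0,0,0,-0.01,0,0,0],[0,0,0,-0.03,0,0,0],[0,0,0,-0.06,0,0,0],[0,0,0,-0.09,0,0,0],[0,0,0,-0.11,0,0,0],[0,0,0,-0.11,0,0,0],[0,0,0,-0.11,0,0,0],[0,0,0,-0.11,0,0,0]]'|egrep 'width|force|pos'; cat > rod.py <<'E'
from station import r, vision, monitor, finish_job
from h import *
q=monitor.sense(); t=np.array(q["tcp_pos"]);R=np.array(q["ee_rot"])
for n in("scene","top"):
  s=dict(vision.capture(n)); W=cloud(s); H=hsv(s).astype(int); L=(W-t)@R
  m=(L[...,0]>.042)&(L[...,0]<.16)&(abs(L[...,1])<.03)&(abs(L[...,2]+.0513)<.03)
  rod=m&(L[...,0]>.055)&(L[...,0]<.135); p=L[rod]
  if len(p)<8: print(n,"few",len(p)); continue
  # bin along x: y centre and z of top ridge (highest = smallest tool z)
  o=[]
  for a in np.arange(.055,.135,.008):
    k=(p[:,0]>a)&(p[:,0]<=a+.008)
    if k.sum()>3: o.append((p[k,0].mean(),(p[k,1].min()+p[k,1].max())/2,np.percentile(p[k,2],10),np.median(p[k,2])))
  o=np.array(o); fy=np.polyfit(o[:,0],o[:,1],1); fz=np.polyfit(o[:,0],o[:,2],1); fm=np.polyfit(o[:,0],o[:,3],1)
  print(n,len(p),"y slope,deg",np.degrees(np.arctan(fy[0])).round(2),"y@.09",np.polyval(fy,.09).round(4),"z slope deg",np.degrees(np.arctan(fz[0])).round(2),np.degrees(np.arctan(fm[0])).round(2),"ztop@.09",np.polyval(fz,.09).round(4),"xmax",np.percentile(L[m][:,0],[98,100]).round(4))
  b=m&(H[...,1]>100)&(H[...,0]>=12)&(H[...,0]<=30)
  x=L[b][:,0]; c=x<.07
  print("  collar x",np.round([x[c].min(),np.median(x[c]),x[c].max()],4) if c.any() else 0,"tipband",np.round([x[~c].min(),np.median(x[~c]),x[~c].max()],4) if (~c).any() else 0)
E
python3 rod.py
```

```text
tcp_pos: [0.4533, 0.1513, 0.1068]
wrist_force: [-1.0, -0.1, -0.7]
gripper_width: 0.179
gripper_force: 30.0
scene few 0
top 170 y slope,deg -0.19 y@.09 -0.0006 z slope deg -0.37 0.37 ztop@.09 -0.0574 xmax [0.143 0.145]
  collar x 0 tipband [0.1298 0.135  0.141 ]
```

The rod sits straight in the hand: slope under 0.4°, axis 52.1 mm above the reported TCP, tip 144.5 mm ahead. I go above the guide with the tip at guide y = 62 mm, so grasp at 206.5 mm, at (624, 58.7) mm.

```bash
python3 g.py .6234 .0588 .12 -102.5
```

```text
shift [ 0.0614 -0.1836  0.0188] rot [ 0.12 -0.12  2.42] joints [ 38.   12.7 -26.4  -0.  -51.1 -48.1] t 14.2 F [ 0.1  0.1 -0.8] w 0.177 gf 29.983077496290207 REAL z 0.139 tcp [0.4535 0.1514 0.1067]
```

```bash
python3 steer.py '[[0,0.012,-0.036,0,0,0,0.5],[0,0.024,-0.072,0,0,0,1],[0,0.036,-0.11,0,0,0,1.5],[0,0.05,-0.15,0,0,0,2],[0,0.0614,-0.1836,0,0,0,2.42],[0,0.0614,-0.1836,0,0,0,2.42],[0,0.0614,-0.1836,0,0,0,2.42],[0,0.0614,-0.1836,0,0,0,2.42]]'|egrep 'width|force|pos'; python3 rod.py; python3 g.py .6234 .0588 .09 -102.5
python3 - <<'E'
from station import r, vision, monitor, finish_job
from h import *
for n in("scene","top"):
  s=dict(vision.capture(n)); W=cloud(s); c=np.array([.5771 if n=="scene" else .5793,-.1429]); a=np.radians(77.55); d=W[...,:2]-c
  gy=d@[np.cos(a),np.sin(a)]; gx=d@[np.sin(a),-np.cos(a)]
  m=(W[...,2]>.1)&(W[...,2]<.18)&(abs(gx)<.03)&(gy<.155)&(gy>.03)
  print(n,m.sum(),"tip gy",np.round(np.percentile(gy[m],[0,1,3]),4) if m.any() else 0)
  for lo in np.arange(.06,.15,.02):
    k=m&(gy>lo)&(gy<lo+.02)
    if k.sum()>3: print(round(lo,2),"gx",np.round([gx[k].min(),gx[k].max()],4),"ztop",np.percentile(W[...,2][k],95).round(4))
E
```

```text
tcp_pos: [0.6231, 0.0596, 0.107]
wrist_force: [0.3, 0.6, -0.9]
gripper_width: 0.177
gripper_force: 30.0
scene 25 y slope,deg 7.05 y@.09 -0.0025 z slope deg 3.33 -3.62 ztop@.09 -0.06 xmax [0.1456 0.1468]
  collar x 0 tipband [0.1317 0.1376 0.1435]
top 163 y slope,deg -0.22 y@.09 -0.0002 z slope deg 0.58 -0.43 ztop@.09 -0.0583 xmax [0.1427 0.1443]
  collar x 0 tipband [0.1295 0.1349 0.1407]
shift [ 0.0011 -0.0003  0.0502] rot [ 0.04 -0.02  0.08] joints [ 20.3  25.9  -5.8  -0.  -58.3 -32.7] t 15.1 F [ 0.3  0.3 -1.5] w 0.181 gf 29.982982808724046 REAL z 0.1402 tcp [0.6234 0.06   0.1079]
scene 46 tip gy [0.0621 0.0621 0.0626]
0.06 gx [-0.0053  0.0031] ztop 0.1669
0.08 gx [-0.0056  0.0047] ztop 0.1669
top 190 tip gy [0.0627 0.064  0.0654]
0.06 gx [-0.0051  0.0049] ztop 0.1664
0.08 gx [-0.0049  0.0046] ztop 0.1664
0.1 gx [-0.0052  0.0043] ztop 0.1671
0.12 gx [-0.0052  0.0041] ztop 0.1665
0.14 gx [-0.005   0.0043] ztop 0.166
```

Both views put the rod within 0.5 mm of the guide axis, with its tip at gy ≈ 62.5 mm. I lower it to the axis.

```bash
python3 steer.py '[[0,0.0005,-0.0003,0.03,0,0,0],[0,0.0005,-0.0003,0.06,0,0,0],[0,0.0005,-0.0003,0.08,0,0,0],[0,0.0005,-0.0003,0.088,0,0,0],[0,0.0005,-0.0003,0.09,0,0,0],[0,0.0005,-0.0003,0.09,0,0,0],[0,0.0005,-0.0003,0.09,0,0,0]]'|egrep 'width|force|pos'; python3 g.py .5940 -.0757 .0500 -102.5
```

```text
tcp_pos: [0.6256, 0.0592, 0.0195]
wrist_force: [-0.0, 0.2, -1.5]
gripper_width: 0.182
gripper_force: 30.0
shift [0.1386 0.0017 0.0016] rot [-0.15  0.07  0.04] joints [ 20.2  31.5 -10.9   0.  -47.5 -32.6] t 15.9 F [-0.   0.2 -1.5] w 0.182 gf 29.98290899209678 REAL z 0.0518 tcp [0.6256 0.0592 0.0195]
```

```bash
python3 steer.py '[[0,0.004,0.0016,0.0015,0,0,0],[0,0.012,0.0016,0.0015,0,0,0],[0,0.021,0.0016,0.0015,0,0,0],[0,0.03,0.0016,0.0015,0,0,0],[0,0.039,0.0016,0.0015,0,0,0],[0,0.048,0.0016,0.0015,0,0,0],[0,0.055,0.0016,0.0015,0,0,0],[0,0.06,0.0016,0.0015,0,0,0]]'|egrep 'width|force|pos'; python3 g.py .6024 -.036 .0500 -102.5
```

```text
tcp_pos: [0.6097, -0.0003, 0.0164]
wrist_force: [0.1, 0.0, -0.5]
gripper_width: 0.181
gripper_force: 30.0
shift [ 0.0364 -0.0006 -0.0013] rot [ 0.02 -0.01 -0.03] joints [ 15.2  30.3 -13.7  -0.  -46.  -27.7] t 16.7 F [ 0.1  0.  -0.5] w 0.181 gf 29.98319299891591 REAL z 0.0487 tcp [ 6.097e-01 -3.000e-04  1.640e-02]
```

```bash
python3 steer.py '[[0,0.005,-0.0003,-0.001,0,0,0],[0,0.011,-0.0006,-0.0012,0,0,0],[0,0.017,-0.0006,-0.0012,0,0,0],[0,0.022,-0.0006,-0.0012,0,0,0],[0,0.026,-0.0006,-0.0012,0,0,0],[0,0.029,-0.0006,-0.0012,0,0,0],[0,0.031,-0.0006,-0.0012,0,0,0],[0,0.032,-0.0006,-0.0012,0,0,0]]'|egrep 'width|force|pos'; python3 g.py .6024 -.036 .0500 -102.5
```

```text
tcp_pos: [0.6037, -0.0309, 0.0177]
wrist_force: [0.6, -0.4, -1.4]
gripper_width: 0.18
gripper_force: 30.0
shift [ 0.0053  0.0001 -0.    ] rot [-0.    0.    0.01] joints [ 12.4  29.8 -14.4  -0.  -45.8 -24.9] t 17.5 F [ 0.6 -0.4 -1.4] w 0.18 gf 29.98294140212238 REAL z 0.05 tcp [ 0.6037 -0.0309  0.0177]
```

Now small steps until the wrist force shows the collar on the stop.

```bash
python3 steer.py '[[0,0.0015,0,0,0,0,0],[0,0.003,0,0,0,0,0],[0,0.003,0,0,0,0,0]]'|egrep 'wrist|pos'; python3 steer.py '[[0,0.001,0,0,0,0,0],[0,0.001,0,0,0,0,0]]'|egrep 'wrist|pos'; python3 steer.py '[[0,0.001,0,0,0,0,0],[0,0.001,0,0,0,0,0]]'|egrep 'wrist|pos'
```

```text
tcp_pos: [0.6029, -0.0338, 0.0176]
wrist_force: [-0.3, -0.3, -1.6]
tcp_pos: [0.6028, -0.0347, 0.0176]
wrist_force: [-0.8, -0.4, -0.9]
tcp_pos: [0.6027, -0.0354, 0.0177]
wrist_force: [-1.2, 0.9, -0.2]
```

```bash
python3 steer.py '[[0,0.001,0,0,0,0,0],[0,0.001,0,0,0,0,0]]'|egrep 'wrist|pos'; python3 steer.py '[[0,0.001,0,0,0,0,0],[0,0.001,0,0,0,0,0]]'|egrep 'wrist|pos'; python3 steer.py '[[0,0,0,0,0,0,0]]'|egrep 'wrist|pos'
```

```text
tcp_pos: [0.6028, -0.0354, 0.0177]
wrist_force: [0.4, 5.6, -0.7]
tcp_pos: [0.6029, -0.0354, 0.0177]
wrist_force: [0.1, 8.2, -0.2]
tcp_pos: [0.6029, -0.0354, 0.0177]
wrist_force: [0.3, 7.8, -1.6]
```

Collar stopped at about 8 N. I check the capsule through the tube by intersecting its orange pixels with the axis height.

```bash
cat > cap.py <<'E'
from station import r, vision, monitor, finish_job
from h import *
for n in("scene","top"):
  s=dict(vision.capture(n)); K,T=s["K"],s["world_from_camera"]; H=hsv(s).astype(int)
  v,u=np.mgrid[0:400,0:640]; D=np.stack([(u-K[0,2])/K[0,0],-(v-K[1,2])/K[1,1],-np.ones(u.shape)],-1)@T[:3,:3].T
  P=T[:3,3]+D*((.072-T[2,3])/D[...,2])[...,None]
  c=np.array([.5771 if n=="scene" else .5793,-.1429]); a=np.radians(77.55); d=P[...,:2]-c
  gy=d@[np.cos(a),np.sin(a)]; gx=d@[np.sin(a),-np.cos(a)]
  m=(H[...,1]>45)&(H[...,0]>=5)&(H[...,0]<=20)&(abs(gx)<.015)&(gy<.02)&(gy>-.1)
  print(n,m.sum(),"gy",np.round(np.percentile(gy[m],[2,50,98]),4) if m.any() else 0,"gx",np.round(np.median(gx[m]),4) if m.any() else 0)
E
python3 cap.py
```

```text
scene 30 gy [-0.056  -0.0427  0.0197] gx -0.0048
top 0 gy 0 gx 0
```

```bash
python3 steer.py '[[0,-0.004,0,0,0,0,0],[0,-0.01,0,0,0,0,0],[0,-0.02,0,0,0,0,0],[0,-0.035,0,0,0,0,0],[0,-0.05,0,0,0,0,0],[0,-0.065,0,0,0,0,0],[0,-0.08,0,0,0,0,0],[0,-0.08,0,0,0,0,0]]'|egrep 'wrist|pos|width'; python3 cap.py; python3 g.py .6212 .0455 .14 -102.5
```

```text
tcp_pos: [0.6203, 0.043, 0.0177]
wrist_force: [-0.5, -0.3, -0.8]
gripper_width: 0.18
scene 31 gy [-0.056  -0.0412 -0.0297] gx -0.0049
top 0 gy 0 gx 0
shift [-0.0046 -0.0009 -0.0902] rot [ 0.02 -0.01  0.06] joints [ 18.7  31.1 -12.   -0.  -47.  -31.2] t 19.7 F [ 0.3  0.2 -1.3] w 0.181 gf 29.98286501504481 REAL z 0.0498 tcp [0.6193 0.0412 0.0175]
```

```bash
python3 steer.py '[[0,0,0,-0.02,0,0,0],[0,0,0,-0.05,0,0,0],[0,0,0,-0.09,0,0,0],[0,0,0,-0.12,0,0,0],[0,-0.03,0,-0.12,0,0,0],[0,-0.06,0,-0.12,0,0,0],[0,-0.06,0,-0.12,0,0,0],[0,-0.06,0,-0.12,0,0,0]]'|egrep 'wrist|pos|width'; python3 cap.py; python3 - <<'E'
from station import r, vision, monitor, finish_job
import cv2,numpy as np
s=vision.capture("scene")["pixels"][110:230,280:400];t=vision.capture("top")["pixels"][150:230,300:420]
cv2.imwrite("pics/v1.png",np.hstack([cv2.resize(s,(400,400),interpolation=2),cv2.resize(t,(400,400),interpolation=2)])[:,:,::-1])
E
```

```text
tcp_pos: [0.6319, 0.0989, 0.1372]
wrist_force: [-0.1, -1.1, -1.4]
gripper_width: 0.177
scene 33 gy [-0.0559 -0.0412 -0.0297] gx -0.0049
top 0 gy 0 gx 0
```

View pics/v1.png

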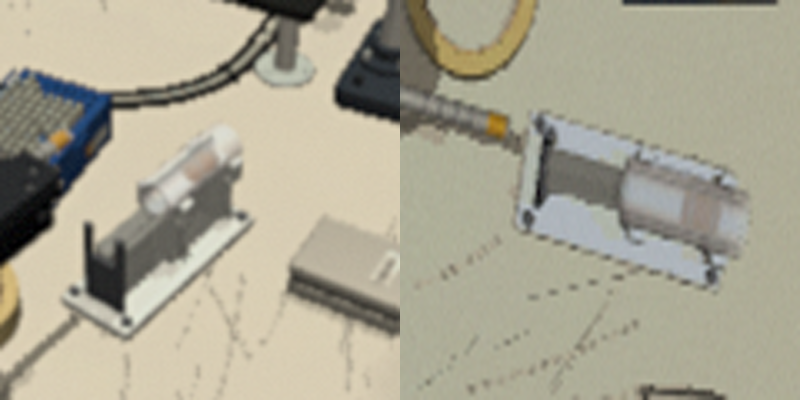

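The capsule shows as the orange tint in the tube, at (702,213) in the right half (full top picture about (390.7,192.6)). I convert that to the guide frame and work out the last move.

```bash
python3 - <<'E'
from station import r, vision, monitor, finish_job
from h import *
s=dict(vision.capture("top")); K,T=s["K"],s["world_from_camera"]
for u in(384.9,390.7,396.6):
  D=T[:3,:3]@[(u-K[0,2])/K[0,0],-(192.6-K[1,2])/K[1,1],-1]; P=T[:3,3]+D*((.07-T[2,3])/D[2])
  a=np.radians(77.55); d=P[:2]-[.5793,-.1429]; print(P, d@[np.cos(a),np.sin(a)], d@[np.sin(a),-np.cos(a)])
E
python3 g.py .4579 -.0399 .199 -100; python3 rod.py
```

```text
[ 0.56796758 -0.17676724  0.07      ] -0.03551396409545979 -0.0037645810081910593
[ 0.56777638 -0.19096255  0.07      ] -0.04941668648864408 -0.0008909498218898325
[ 0.56758182 -0.20540773  0.07      ] -0.06356412570822471 0.002033263249329894
shift [ 0.1726  0.1401 -0.029 ] rot [ 0.02 -0.02 -2.55] joints [ 23.3  25.7  -1.6   0.  -62.8 -35.8] t 20.75 F [ 0.2  0.9 -1.3] w 0.18 gf 29.9829856865108 REAL z 0.1699 tcp [0.6322 0.0981 0.1376]
scene 36 y slope,deg -6.07 y@.09 0.0065 z slope deg 1.87 4.91 ztop@.09 -0.0591 xmax [0.1456 0.1477]
  collar x 0 tipband [0.1327 0.1371 0.142 ]
top 174 y slope,deg -0.36 y@.09 -0.0002 z slope deg -0.96 -0.2 ztop@.09 -0.0574 xmax [0.1428 0.1451]
  collar x 0 tipband [0.1288 0.1351 0.1409]
```

Capsule at guide y ≈ -49 mm, in the band. Final move to the reader: high first, then down.

```bash
python3 steer.py '[[0,0.03,0.024,0,0,0,-0.5],[0,0.06,0.048,0,0,0,-1],[0,0.09,0.072,0,0,0,-1.5],[0,0.12,0.096,0,0,0,-2],[0,0.15,0.12,0,0,0,-2.5],[0,0.174,0.14,0,0,0,-2.5],[0,0.174,0.14,0,0,0,-2.5],[0,0.174,0.14,0,0,0,-2.5]]'|egrep 'wrist|pos|width'; python3 g.py .4579 -.0416 .1108 -100
```

```text
tcp_pos: [0.4582, -0.041, 0.1384]
wrist_force: [0.3, -0.4, -1.1]
gripper_width: 0.182
shift [0.0007 0.0003 0.0599] rot [-0.11  0.03 -0.04] joints [ 15.2   8.6 -26.3   0.  -54.9 -25.3] t 21.65 F [ 0.3 -0.4 -1.1] w 0.182 gf 29.982991190627217 REAL z 0.1707 tcp [ 0.4582 -0.041   0.1384]
```

```bash
python3 steer.py '[[0,0,0,0.02,0,0,0],[0,0,0,0.04,0,0,0],[0,0,0,0.055,0,0,0],[0,0,0,0.06,0,0,0],[0,0,0,0.06,0,0,0],[0,0,0,0.06,0,0,0],[0,0,0,0.06,0,0,0],[0,0,0,0.06,0,0,0]]'|egrep 'wrist|pos|width'; python3 rod.py; python3 - <<'E'
from station import r, vision, monitor, finish_job
from h import *
s=dict(vision.capture("top")); W=cloud(s); H=hsv(s).astype(int)
m=(W[...,2]>.115)&(W[...,2]<.15)&(W[...,1]<-.12)&(W[...,1]>-.25)&(abs(W[...,0]-.43)<.05)
p=W[m]; print(len(p),"lowest y",p[:,1].min(),"x there",np.median(p[p[:,1]<p[:,1].min()+.008],0))
t=s["pixels"][150:280,210:430]; cv2.imwrite("pics/end.png",cv2.resize(t,(800,473),interpolation=2)[:,:,::-1])
for n,a,b,x,y in(("blue",100,125,.5726,.1005),):
    m=(H[...,1]>120)&(H[...,0]>=a)&(H[...,0]<=b)&(abs(W[...,0]-.573)<.02)&(abs(W[...,1]-.1)<.03); print(n,np.median(W[m],0))
E
```

```text
tcp_pos: [0.4587, -0.0404, 0.0783]
wrist_force: [-0.1, -0.9, -1.3]
gripper_width: 0.175
scene few 5
top 91 y slope,deg 0.4 y@.09 -0.0005 z slope deg 0.14 0.51 ztop@.09 -0.0575 xmax [0.1438 0.145 ]
  collar x 0 tipband [0.1295 0.1352 0.1405]
112 lowest y -0.1834189394619702 x there [ 0.43453184 -0.17868468  0.13302528]
blue [0.57238987 0.09995605 0.02993948]
```

View pics/end.png

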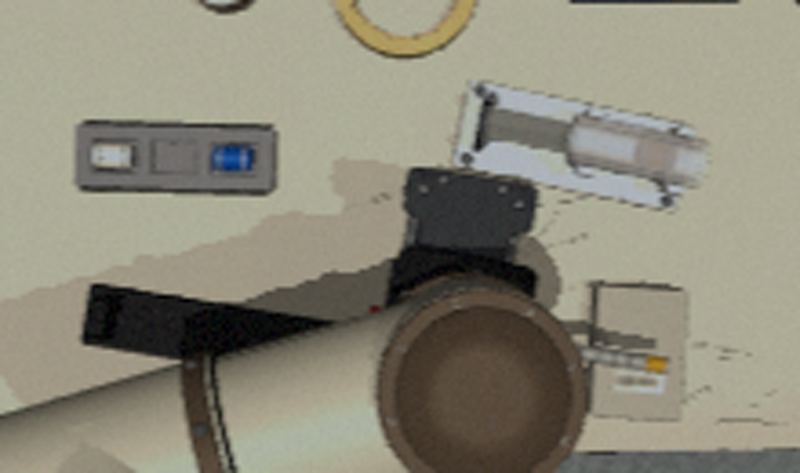

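The picture shows the rod's tip over the reader at (658,364), measured at (0.434, -0.183, 0.13) with the rod level. The capsule is in the tube at (655,155), and white (110,155) and blue (235,158) are in place. Handing in.

```bash
python3 -c "
from station import r, vision, monitor, finish_job
print(finish_job())"
```

```text
the job is handed in; nothing more can be done
None
```

The job is handed in (no verdict was returned): the orange capsule is in the tube at about guide y = -49 mm, and the rod is held level with its tip about 10 cm above the middle of the reader; the blue and white capsules are in place, and the jar was never approached.

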